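# Run the load rheostat to its end stop

### The arm

A 7-joint arm with a two-finger parallel gripper is mounted at the origin on the work surface. World frame = base frame: x ahead of the robot, y to its left, z up, the work surface at z = 0. Lengths are in mm, angles in rad, forces in N, time in s.
With the tool pointing down it reaches from about 350 to 900 mm from the base axis. Payload 8.1 kg.
Tool frame: the origin (TCP) lies at the very end of the fingers, on their centre line; the grasp point (between the pads) lies 19 mm behind it; z points along the fingers, y is the line along which they close (so a half turn about z gives the same grasp; the last joint's range is limited). The gripper opens to 85 mm and grips with 20 to 120 N. Pads are 22 mm wide; open, the fingers measure 114 mm over their backs; the gripper's body (76 mm by 85 mm) begins 54 mm behind the grasp point. The pads swing forward as they close: fully open they stand 13 mm farther back than shut.
Start: joints at [-0.103, 0.434, 0.025, 1.573, -0.012, 1.134, -0.075], TCP at [625.013, -0.027, 231.323] pointing down, gripper open.
Joint ranges: [-2.62, 2.62], [-0.44, 2.09], [-1.27, 1.32], [0.08, 2.57], [-1.32, 4.46], [0.12, 2], [-2.74, 2.74]. Speed limits (rad/s): [2.22, 2.22, 3.01, 3.01, 3.14, 3.14, 3.14].

### API

Orientations are given as a unit quaternion [w, x, y, z].
In Python, from bench import bot gives the robot as it stands.
- The arm moves only by the shell command python3 -m pendant 'ROWS'. ROWS is a JSON object of lists of equal length, an entry for each row: "travel": the shift along the tool's x, y, z in units of 0.08 m (1.0 is 0.08 m), a list of three; "dr": the turn, a rotation vector about the tool's x, y, z in units of 180 degrees (1.0 is 180 degrees), a list of three; "grip": the opening, from 0 (shut) to 1 (fully open). A call has 1 to 12 rows; each row is the pose to reach, as a shift and turn from the pose commanded when the call began, along the tool's axes at that moment, turning the shorter way round; what a row does not reach only later rows make up. A row lasts 1/10 s, in which the tool goes at most 50 mm and 8.59 degrees, less where a joint would pass 70% of its speed; a pose out of reach is approached as far as the arm can. A call with a number of a shift or a turn outside -1 to 1 is refused whole. A call with a gripper value outside its range is refused whole. The fingers move at their own pace and stop on an object; the grip force is fixed at half the most. Time passes only in rows, so rows that repeat a pose let the fingers close. It gives the time, the measured TCP pose, the force, the opening and the grip force at its end, in the units of the state.
- bot.state(): the state, without advancing time (a new reading comes with each control period).
- bot.snapshot(name): name is "scene" or "side" or "wrist"; returns the picture (384x512x3 uint8, red, green, blue); there is no depth.
- bot.get_calibration(name): a dict with "fx", "fy", "cx", "cy" (pixels), "rvec" (rotation vector, rad) and "tvec" (3), from world to camera coordinates, as OpenCV has them. Camera axes: x right, y down, z forward; pixel columns grow to the right and rows downward; lengths in mm; the calibration is good to about 2 mm. A picture is of the moment at which its call begins: read the wrist's pose just before it. get_calibration takes no time and is no camera call; for the wrist camera it gives the pose at the moment of the call.
- bot.hand_in(): hands the job in; it is judged then, once.
Trained networks look in the newest picture that a camera, given by its name, has taken for a name from the list of things; names that differ only in an ending like _2 or _b are one class to them, and where a whole thing is asked for, a point or a joint stands for the part that bears it (a point fixed in the world has none). Each returns a list of dicts, best first, with "score" (0 to 1); they miss things now and then, are a little off and sometimes report something else, mostly with a low value. They report only what shows in the picture. A call takes as long as a camera call.
- bot.recognise(thing, camera): "bbox" ([centre column, centre row, width, height] in pixels, round what is visible of it).
- bot.tip_of(thing, camera): "uv" ([column, row] in pixels: a listed point, or the origin of a listed thing).
The state is a dict: "time_s": time; "joints": joint angles; "joint_vel": joint speeds; "effort": joint torques, N m; "tool_pos": TCP position; "orientation": TCP orientation; "force": force on the tool from outside, world axes, zero at the start; "wrist_torque": the same for the moment, N m; "finger_gap": finger opening in mm; "gripper_force": force on a finger pad.
Only numpy, scipy, OpenCV 4.12 (cv2) and the standard library are available. Lean on these libraries where they do the work, as an engineer would, in place of code of your own. Each camera call takes 0.05 s, during which the arm holds its last target. There are 200 camera calls.

### The job

Two slide rheostats stand on the lab bench. Before the test supply is switched on, put the one with the flat blade grip at the end of its range: slide its grip along the track, towards the end that carries the two brass binding posts, until it is home against the end plate. Leave the slide of the other rheostat, with the round grip, where it is set, and let go of everything at the end.

Things in the scene. Friction and masses are not known exactly. Their poses are not given: they have to be found in the camera images.
- blade_rheostat: Rheostat to set, fixed, any yaw: grey base 85 x 250 x 12 mm (x, y, z), wire-wound tube d 50 between steel end plates 70 wide, 5 thick, 88 high (above bench), inner faces at y = -78 and +78. Two brass posts, d 18, tops 46 above bench, at y = +105, x = -22 and +22, outside the +y plate only. Origin: centre of the underside, on the bench; y along the track, z up. The other is built alike.
- blade_grip (a joint): Blade grip along its track, m: 0 at the end without posts, 0.120 (hard stop) when its carriage meets the end plate by the posts. Grows along the rheostat's +y; carriage centre at y = joint - 0.060. Steady friction of about 3 N, no spring or detent; stays where left. Starts between 0 and 0.070.
- blade_top (a point): Centre of the blade grip's top, 135 mm above the bench; moves with it, axes as the rheostat's. Upright black blade 12 mm thick (rheostat's x), 34 long (along the track, y), 43 tall, on an aluminium carriage 30 (x) by 36 (y) mm whose top is 92 mm above the bench. Both broad faces are free over their full height: pinch across the 12 mm from above.
- round_top (a point): Centre of the round grip's top on the other rheostat (leave it as set): upright black cylinder 34 mm across, 43 tall, on the same kind of carriage, top 135 mm above the bench. It slides as easily, along its own track. That rheostat too may stand at any yaw.

How it is judged:
By the outcome, as a careful person would: the job done as asked, in the order asked, and still so for the second after the job is handed in, with the robot touching nothing.
It also fails if it takes over 30 s, if anything falls off the work surface, if the arm or the gripper's body presses on something with over 40 N, if the wrist force passes 120 N, or if a joint passes its speed limit or range.

## Working session

There is one attempt and no reset: what is moved stays moved. The work goes in short steps, Python scripts to look and compute and a shell command to move; the robot and the scene stay as the last step left them, time stands still between calls to the robot, and variables do not carry over. Pictures are saved under pics/ and viewed, at most 10 in all, crops included, and the job is handed in when it is done.

```bash
mkdir -p pics; cat > h.py <<'E'
import numpy as np,cv2
from bench import bot
def cam(n):
    c=bot.get_calibration(n);K=np.array([[c['fx'],0,c['cx']],[0,c['fy'],c['cy']],[0,0,1.]])
    R=cv2.Rodrigues(np.array(c['rvec'],float))[0];return K,R,np.array(c['tvec'],float).ravel()
def onz(n,uv,z,c=None):
    K,R,t=c or cam(n);d=R.T@np.linalg.solve(K,[*uv,1]);o=-R.T@t
    return o+d*(z-o[2])/d[2]
def snap(n,f):
    im=bot.snapshot(n);cv2.imwrite('pics/'+f,im[:,:,::-1]);return im
E
python3 - <<'E'
from h import *
for n in ['scene','side']:
    snap(n,n+'0.png')
    for t,z in [('blade_top',135),('round_top',135),('blade_rheostat',0)]:
        for r in bot.tip_of(t,n)[:2]: print(n,t,np.round(r['uv']),round(r['score'],2),onz(n,r['uv'],z).round())
a=cv2.imread('pics/scene0.png');b=cv2.imread('pics/side0.png')
cv2.imwrite('pics/both.png',cv2.resize(np.vstack([a,b]),(400,600)) if 0 else np.hstack([cv2.resize(a,(400,300)),cv2.resize(b,(400,300))]))
print(bot.state())
E
```

```text
scene blade_top [356. 140.] 0.82 [593. 202. 135.]
scene blade_top [158. 222.] 0.21 [ 562. -203.  135.]
scene round_top [157. 222.] 0.82 [ 559. -205.  135.]
scene blade_rheostat [343. 187.] 0.95 [596. 193.   0.]
side blade_top [269. 111.] 0.81 [590. 208. 135.]
side round_top [252. 277.] 0.59 [ 559. -200.  135.]
side blade_rheostat [268. 154.] 0.67 [591. 217.   0.]
{'time_s': 0.4, 'joints': array([-0.10253837,  0.43461454,  0.0249438 ,  1.57333699, -0.01159675,
        1.13400966, -0.07507605]), 'joint_vel': array([ 0.00082231, -0.00158488, -0.00174179, -0.00165302,  0.00014746,
        0.00172119,  0.00095437]), 'effort': array([-9.56457770e-04, -6.69592381e+01,  1.02296613e+00, -3.16167819e+01,
        1.53924519e-02,  5.07562698e-03, -8.36785080e-05]), 'tool_pos': array([ 6.24928387e+02, -4.09631328e-02,  2.31197903e+02]), 'orientation': array([-7.48779128e-05,  7.07132111e-01,  7.07081442e-01, -8.32965149e-05]), 'force': array([ 0.04658459, -0.32066447, -0.18438179]), 'wrist_torque': array([-0.00129804,  0.06077089, -0.05536356]), 'gripper_force': 0.0, 'finger_gap': 85.65559742414644}
```

View pics/scene0.png

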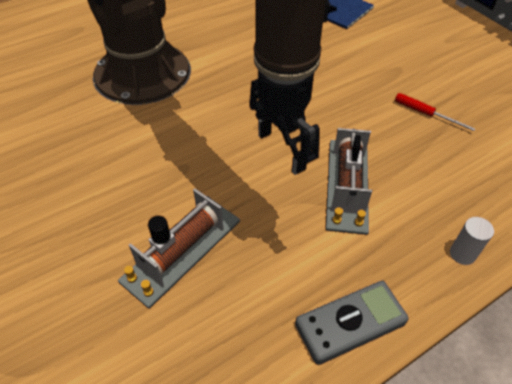

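View pics/side0.png

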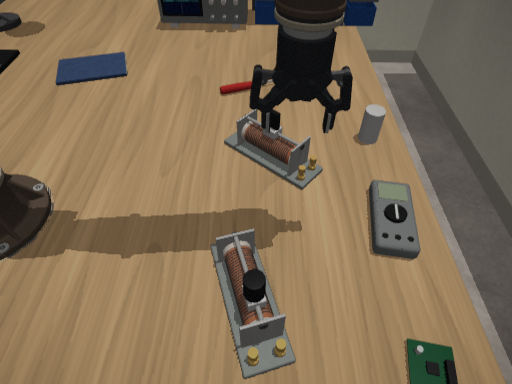

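The blade rheostat is the one at scene (348,180) and side (272,150). Its posts are at scene (338,215) and (360,217), and side (301,172) and (313,162). The round-grip rheostat is at scene (180,250).

```bash
python3 - <<'E'
from h import *
for n,ps,cs in [('scene',[(338,211),(360,213)],[(327,229),(368,231)]),('side',[(301,168),(313,158)],[(301,182),(320,166)])]:
    P=[onz(n,p,46) for p in ps];C=[onz(n,c,12) for c in cs]
    print(n,np.round(P),np.round(C)); m=sum(P)/2
    for t in [(593,202),(590,208)]: 
        d=m[:2]-t; print(d,np.hypot(*d),np.degrees(np.arctan2(d[1],d[0])))
    d=P[1]-P[0];print('perp yaw',np.degrees(np.arctan2(d[1],d[0])))
E
```

```text
scene [[664. 117.  46.]
 [691. 150.  46.]] [[670.  91.  12.]
 [717. 156.  12.]]
[ 84.47699283 -68.34322751] 108.66075217573008 -38.9734082623445
[ 87.47699283 -74.34322751] 114.8004344524702 -40.3598909667541
perp yaw 50.46662678401322
side [[663. 121.  46.]
 [693. 155.  46.]] [[665. 110.  12.]
 [715. 164.  12.]]
[ 84.61951517 -64.312851  ] 106.28548890377415 -37.23570072233483
[ 87.61951517 -70.312851  ] 112.34356436652172 -38.74632301486871
perp yaw 48.14605682786224
```

```bash
python3 -m pendant '{"travel":[[0.5,-0.1,0],[1,-0.2,0],[1,-0.2,0]],"dr":[[0,0,0],[0,0,0],[0,0,0]],"grip":[1,1,1]}'
python3 -m pendant '{"travel":[[0.5,-0.1,0],[1,-0.2,0],[1,-0.2,0]],"dr":[[0,0,0],[0,0,0],[0,0,0]],"grip":[1,1,1]}'
python3 -m pendant '{"travel":[[0.5,0,0],[0.5,0,0],[0.5,0,0],[0.5,0,0],[0.5,0,0],[0.5,0,0],[0.5,0,0],[0.5,0,0]],"dr":[[0,0,-0.04],[0,0,-0.08],[0,0,-0.12],[0,0,-0.16],[0,0,-0.2],[0,0,-0.24],[0,0,-0.28],[0,0,-0.28]],"grip":[1,1,1,1,1,1,1,1]}'
python3 - <<'E'
from h import *
c=cam('wrist');snap('wrist','w1.png')
for r in bot.tip_of('blade_top','wrist')[:2]: print(r, onz('wrist',r['uv'],135,c))
for r in bot.tip_of('blade_rheostat','wrist')[:2]: print(r, onz('wrist',r['uv'],0,c))
s=bot.state();print(s['time_s'],s['tool_pos'],s['orientation'])
E
```

```text
time_s: 0.7
tool_pos: [607.5, 87.8, 231.3]
orientation: [-0.002, 0.704, 0.71, 0.001]
force: [-0.8, 0.8, 0.8]
finger_gap: 85.3
gripper_force: 0.0
time_s: 1.0
tool_pos: [591.0, 167.7, 231.3]
orientation: [-0.002, 0.704, 0.71, 0.001]
force: [0.5, 0.8, -0.0]
finger_gap: 85.1
gripper_force: 0.0
time_s: 1.8
tool_pos: [593.1, 199.6, 231.2]
orientation: [-0.0, 0.338, 0.941, 0.0]
force: [-0.5, 0.6, 0.7]
finger_gap: 85.3
gripper_force: 0.0
{'uv': [268.6, 194.0], 'score': 0.9} [597.5200193  207.14628629 135.        ]
{'uv': [265.4, 166.5], 'score': 0.78} [597.3253056 207.29956     0.       ]
{'uv': [267.7, 194.7], 'score': 0.21} [631.74482103 183.63934557   0.        ]
1.95 [593.07634972 199.81386608 231.28226432] [-3.43368437e-05  3.40467430e-01  9.40256310e-01  1.60593670e-05]
```

View pics/w1.png

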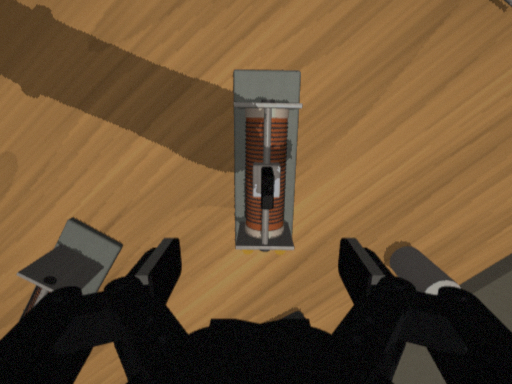

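```bash
python3 -m pendant '{"travel":[[0,0.1,0.5],[0,0.1,1],[0,0.1,1]],"dr":[[0,0,0],[0,0,0],[0,0,0]],"grip":[1,1,1]}'
python3 - <<'E'
from h import *
c=cam('wrist');snap('wrist','w2.png')
for r in bot.tip_of('blade_top','wrist')[:2]: print(r, onz('wrist',r['uv'],135,c))
s=bot.state();print(s['time_s'],s['tool_pos'],s['orientation'])
E
```

```text
time_s: 2.25
tool_pos: [594.9, 204.7, 146.2]
orientation: [-0.003, 0.34, 0.941, -0.003]
force: [-0.1, -0.9, -0.4]
finger_gap: 85.4
gripper_force: 0.0
{'uv': [259.1, 235.0], 'score': 0.58} [594.68782495 204.49727574 135.        ]
2.35 [597.97476522 206.07300044 151.67259872] [-3.89769771e-04  3.39351799e-01  9.40659346e-01 -4.46195654e-04]
```

View pics/w2.png

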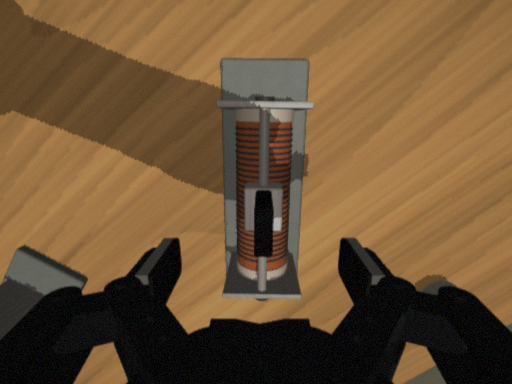

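```bash
python3 -m pendant '{"travel":[[0,-0.01,0.4],[0,-0.01,0.62],[0,-0.01,0.62],[0,-0.01,0.62],[0,-0.01,0.62],[0,-0.01,0.62],[0,-0.01,0.62],[0,-0.01,0.62],[0,-0.01,0.62],[0,-0.01,0.62]],"dr":[[0,0,0],[0,0,0],[0,0,0],[0,0,0],[0,0,0],[0,0,0],[0,0,0],[0,0,0],[0,0,0],[0,0,0]],"grip":[1,1,1,0,0,0,0,0,0,0]}'
```

```text
time_s: 3.35
tool_pos: [597.7, 205.4, 102.4]
orientation: [0.0, 0.339, 0.941, 0.0]
force: [-2.5, -1.1, 5.8]
finger_gap: 10.9
gripper_force: 58.5
```

```bash
python3 -m pendant '{"travel":[[-0.1,0,0],[-0.2,0,0],[-0.3,0,0],[-0.4,0,0],[-0.5,0,0],[-0.6,0,0],[-0.6,0,0]],"dr":[[0,0,0],[0,0,0],[0,0,0],[0,0,0],[0,0,0],[0,0,0],[0,0,0]],"grip":[0,0,0,0,0,0,0]}'
```

```text
time_s: 4.05
tool_pos: [635.3, 173.5, 102.4]
orientation: [0.0, 0.34, 0.941, -0.0]
force: [-0.8, -4.2, 4.7]
finger_gap: 11.3
gripper_force: 59.0
```

```bash
for i in 1; do python3 -m pendant '{"travel":[[-0.05,0,0],[-0.1,0,0],[-0.1,0,0]],"dr":[[0,0,0],[0,0,0],[0,0,0]],"grip":[0,0,0]}'; done
python3 -m pendant '{"travel":[[-0.04,0,0],[-0.04,0,0]],"dr":[[0,0,0],[0,0,0]],"grip":[0,0]}'
python3 -m pendant '{"travel":[[-0.04,0,0],[-0.04,0,0]],"dr":[[0,0,0],[0,0,0]],"grip":[0,0]}'
```

```text
time_s: 4.35
tool_pos: [640.7, 168.9, 102.4]
orientation: [-0.0, 0.339, 0.941, -0.0]
force: [-2.8, -2.9, 7.1]
finger_gap: 11.2
gripper_force: 59.1
time_s: 4.55
tool_pos: [642.9, 167.0, 102.3]
orientation: [-0.0, 0.339, 0.941, -0.0]
force: [-4.4, -2.9, 7.7]
finger_gap: 11.3
gripper_force: 59.2
time_s: 4.75
tool_pos: [644.7, 165.5, 102.3]
orientation: [-0.001, 0.339, 0.941, -0.0]
force: [-6.5, -1.5, 9.7]
finger_gap: 11.0
gripper_force: 59.5
```

```bash

python3 -m pendant '{"travel":[[-0.05,0,0],[-0.05,0,0]],"dr":[[0,0,0],[0,0,0]],"grip":[0,0]}'
python3 -m pendant '{"travel":[[-0.05,0,0],[-0.05,0,0]],"dr":[[0,0,0],[0,0,0]],"grip":[0,0]}'
```

```text
time_s: 4.95
tool_pos: [644.9, 165.4, 102.3]
orientation: [-0.003, 0.338, 0.941, -0.0]
force: [-17.1, 2.5, 14.6]
finger_gap: 11.1
gripper_force: 60.4
time_s: 5.15
tool_pos: [645.2, 165.3, 102.2]
orientation: [-0.006, 0.337, 0.941, -0.0]
force: [-26.7, 7.2, 21.4]
finger_gap: 11.2
gripper_force: 61.4
```

The grip stopped dead at 645,165 and the force rose, about 44 mm from the posts, which matches the hard stop. I'll ease off a little, release and retreat upwards.

```bash

python3 -m pendant '{"travel":[[0.04,0,0],[0.04,0,0],[0.04,0,0],[0.04,0,0],[0.04,0,0],[0.04,0,0],[0.04,0,0],[0.04,0,0],[0.04,0,-0.3],[0.04,0,-0.6],[0.04,0,-1],[0.04,0,-1]],"dr":[[0,0,0],[0,0,0],[0,0,0],[0,0,0],[0,0,0],[0,0,0],[0,0,0],[0,0,0],[0,0,0],[0,0,0],[0,0,0],[0,0,0]],"grip":[0,0,1,1,1,1,1,1,1,1,1,1]}'
python3 - <<'E'
from h import *
snap('wrist','w3.png');snap('scene','s3.png')
for n,t in [('scene','round_top'),('scene','blade_top')]:
    for r in bot.tip_of(t,n)[:1]: print(t,r,onz(n,r['uv'],135))
E
```

```text
time_s: 6.35
tool_pos: [651.9, 163.6, 186.6]
orientation: [0.003, 0.339, 0.941, 0.002]
force: [0.1, -0.1, -0.1]
finger_gap: 85.0
gripper_force: 0.0
round_top {'uv': [158.7, 220.5], 'score': 0.64} [ 559.17083935 -201.30771827  135.        ]
blade_top {'uv': [356.3, 164.9], 'score': 0.59} [644.30827993 161.17199553 135.        ]
```

View pics/w3.png

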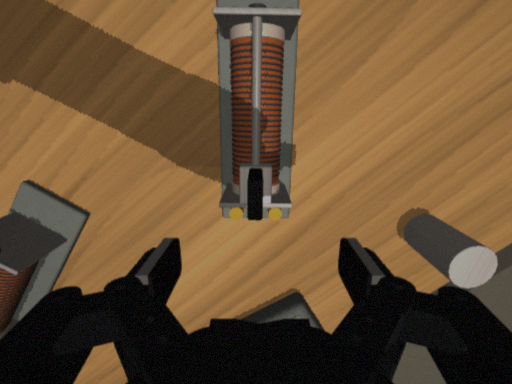

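View pics/s3.png

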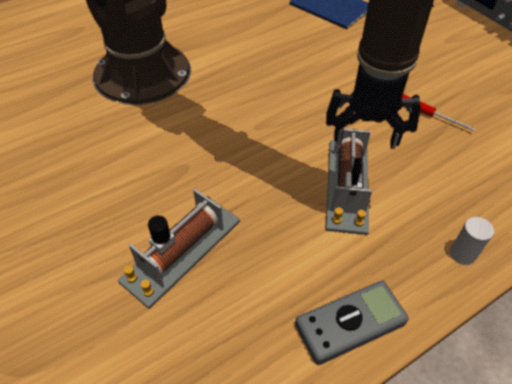

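The wrist picture shows the blade carriage (240–272, 165–205) up against the post-end plate at row ~205. In the scene picture the round grip is unmoved at (158,222). I'll zoom in once to check for a gap.

```bash
python3 -c "
import cv2
a=cv2.imread('pics/w3.png')[150:225,205:305];b=cv2.imread('pics/s3.png')[125:200,310:410]
cv2.imwrite('pics/z.png',cv2.hconcat([cv2.resize(x,None,fx=4,fy=4,interpolation=2) for x in (a,b)]))"
```

```text
(no output)
```

View pics/z.png

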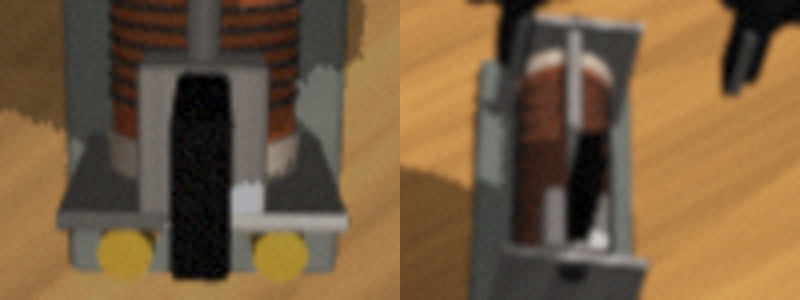

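The zoom shows the carriage touching the plate, with no gap visible.

```bash
python3 -c "
from bench import bot
print(bot.hand_in())"
```

```text
the job is handed in; nothing more can be done
None
```

The blade grip is home against the end plate by the brass posts, the round grip is where it was set, the gripper has let go and is clear of both, and the job is handed in.

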